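# Sort paddle-handle fittings into their trays

## Robot

A 7-joint arm with a two-finger parallel gripper is mounted at the origin on the work surface. World frame = base frame: x ahead of the robot, y to its left, z up, the work surface at z = 0. Lengths are in m, angles in rad, forces in N, time in s.
With the tool pointing down it reaches from about 0.4 to 0.85 m from the base axis. Payload 4.5 kg.
Tool frame: the origin (TCP) lies on the centre line of the jaws, within the pads' length; the fingertips stand 14 mm ahead of it and the grasp point (between the pads) lies 5 mm behind it (r.tcp_to_tips is the z of the fingertips in the tool frame, in m); z points along the fingers, y is the direction in which the jaws open and shut (so a half turn about z gives the same grasp; the last joint's range is limited). The gripper opens to 88 mm and grips with 3 to 60 N. Pads are 18 mm wide; open, the fingers measure 123 mm over their backs; the gripper's body (75 mm by 187 mm) begins 45 mm behind the grasp point.
Start: joints at [1.306, 0.689, -0.195, 1.565, 0.157, 0.902, -0.215], TCP at [0.184, -0.597, 0.253] pointing down, gripper open.
Joint ranges: [-3.01, 3.01], [-0.46, 2.08], [-1.47, 1.51], [0.13, 2.56], [-1, 4.14], [0.04, 2.09], [-2.66, 2.66]. Speed limits (rad/s): [2.57, 2.57, 3.14, 3.14, 3.14, 3.14, 3.14].

## Interface

Orientations are given as a unit quaternion [x, y, z, w].
In Python, from plant import r, viewer gives the robot as it stands.
- The arm moves only by the shell command python3 -m inch 'ROWS' [FORCE]. ROWS is JSON, a list of rows, each a list of 3 entries, a list of its own where there are three numbers: the closure, from 0 (fully open) to 1 (shut), then the shift along the tool's x, y, z in cm, then the turn about the tool's z in degrees. In form: [[fingers, [x, y, z], yaw], ...]. A call has 1 to 20 rows; each row is the pose to reach, as a shift and turn from the pose commanded when the call began, along the tool's axes at that moment; what a row does not reach only later rows make up. A row lasts 1/10 s, in which the tool goes at most 50 mm and 8.59 degrees, less where a joint would pass 70% of its speed; a pose out of reach is approached as far as the arm can. A call with a gripper value outside its range is refused whole. The fingers move at their own pace and stop on an object; FORCE is the grip in N (left out, the last holds). Time passes only in rows, so rows that repeat a pose let the fingers close. It gives the time, the measured TCP pose, the force and the opening at its end, in the units of the state.
- r.get_state(): the state, without advancing time (a new reading comes with each control period).
- viewer.snapshot(name): name is "scene" or "top"; returns the picture (384x512x3 uint8, red, green, blue); there is no depth.
- viewer.camera_params(name): a dict with "intrinsics" (3x3 intrinsics, pixels), "world_to_cam" (4x4, takes a point from world to camera coordinates). Camera axes: x right, y up, looking along -z (the intrinsics and any distortion apply to the point x, -y, -z); pixel columns grow to the right and rows downward; lengths in m; the calibration is good to about 2 mm. A picture is of the moment at which its call begins. camera_params takes no time and is no camera call.
- r.finish_job(): hands the job in, once; it reports no verdict.
Trained networks look in the newest picture that a camera, given by its name, has taken for a name from the list of things; names that differ only in an ending like _2 or _b are one class to them, and where a whole thing is asked for, a point or a joint stands for the part that bears it (a point fixed in the world has none). Each returns a list of dicts, best first, with "p" (0 to 1); they miss things now and then, are a little off and sometimes report something else, mostly with a low value. They report only what shows in the picture. A call takes as long as a camera call. They do not tell look-alikes from the thing itself.
- viewer.outline_of(camera, name): "pixels" (384x512 bool, what is visible of it) and "bbox" ([left, top, width, height] in pixels, round what is visible of it).
The state is a dict: "clock": time; "q": joint angles; "qd": joint speeds; "joint_torque": joint torques, N m; "tool_pos": TCP position; "eef_rot": TCP orientation; "contact_force": force on the tool from outside, world axes, zero at the start; "moment": the same for the moment, N m; "opening": opening from 0.0 (shut) to 1.0 (fully open).
Only numpy, scipy, OpenCV 4.12 (cv2) and the standard library are available. Lean on these libraries where they do the work, as an engineer would, in place of code of your own. Each camera call takes 0.05 s, during which the arm holds its last target.

## Task

Sort the five loose paddle-handle fittings into the trays: each tray shows a fixed sample of the kind it is for on its ledge, so put both oblong octagonal end caps, both ring collars and the one steel flanged plug each into the tray with the matching sample, one part to a pocket (either pocket will do). Each part must end standing upright, base flat on its pocket's floor, released and at rest; leave the scissors and the phone where they are.

Things in the scene. Friction and masses are not known exactly. Their poses are not given: they have to be found in the camera images.
- cap_a: loose black plastic paddle end cap: solid oblong octagon 58 mm long (its x) by 38 mm wide (its y, between two flat sides 34 mm long), corners cut by 12 mm; 27 mm tall, with a 34 by 18 mm pad on top to 30 mm. Stands on its flat base, pad up. Origin: centre of the underside, z up. About 30 g. The two caps are alike.
- cap_b: loose black plastic paddle end cap: solid oblong octagon 58 mm long (its x) by 38 mm wide (its y, between two flat sides 34 mm long), corners cut by 12 mm; 27 mm tall, with a 34 by 18 mm pad on top to 30 mm. Stands on its flat base, pad up. Origin: centre of the underside, z up. About 30 g. The two caps are alike.
- collar_a: loose dark rubber handle collar: a hard plain ring 56 mm outside, 38 mm bore, 28 mm tall, standing with its hole upright. Origin: centre of the underside, z along the bore. About 30 g. The two collars are alike.
- collar_b: loose dark rubber handle collar: a hard plain ring 56 mm outside, 38 mm bore, 28 mm tall, standing with its hole upright. Origin: centre of the underside, z along the bore. About 30 g. The two collars are alike.
- plug: loose steel chuck plug: round flange 50 mm across and 10 mm high, with a plain round stem 26 mm across rising from it to 48 mm overall; stands on its flange, stem up. Origin: centre of the underside, z along the stem. About 150 g.
- cap_tray: fixed white tray, sample an oblong octagonal end cap (30 mm tall). Body 92 (x) by 180 (y) mm, origin at its underside centre. Two pockets 84 by 84 at x 0, y +44 and -44, floor 4 mm above the table, walls 4 thick, tops at 12. Ledge on the +x side: x 44 to 118, 70 wide, top at 12; the fixed sample stands on it at x 84, y 0. Yaw within 0.2 rad of the world's. Trays differ only in their sample.
- collar_tray: fixed white tray, sample a dark ring collar (28 mm tall). Body 92 (x) by 180 (y) mm, origin at its underside centre. Two pockets 84 by 84 at x 0, y +44 and -44, floor 4 mm above the table, walls 4 thick, tops at 12. Ledge on the +x side: x 44 to 118, 70 wide, top at 12; the fixed sample stands on it at x 84, y 0. Yaw within 0.2 rad of the world's. Trays differ only in their sample.
- plug_tray: fixed white tray, sample a steel flanged plug (48 mm tall). Body 92 (x) by 180 (y) mm, origin at its underside centre. Two pockets 84 by 84 at x 0, y +44 and -44, floor 4 mm above the table, walls 4 thick, tops at 12. Ledge on the +x side: x 44 to 118, 70 wide, top at 12; the fixed sample stands on it at x 84, y 0. Yaw within 0.2 rad of the world's. Trays differ only in their sample.
- scissors: bystander, loose, not to be moved: scissors lying flat, 160 mm long, handles 75 mm wide, 8 mm thick, one red and one yellow handle loop. Origin: on the table under the pivot, x towards the blade tips.
- phone: bystander, loose, not to be moved: black phone lying flat, 150 (x) by 74 by 9 mm. Origin: centre of the underside.
There are look-alikes about, which are no part of the job. Of the things that look like the plug, take the one that is nearest to the robot's base at the start.

How it is judged:
At the end, for the whole second after the job is handed in: Both caps in the two pockets of the cap tray, both collars in those of the collar tray, the plug in a pocket of the plug tray: within 25 mm of the pocket centre along either tray axis, base on the floor (within 5 mm), upright within 0.15 rad, slower than 0.02 m/s (x of cap_a in the frame of cap_tray between -0.025 and 0.025 m and z of cap_a in the frame of cap_tray between 0.001 and 0.009 m and angle between each of cap_a, cap_b, collar_a, collar_b, plug's own z axis and vertical below 0.15 rad and linear speed of each of cap_a, cap_b, collar_a, collar_b, plug below 0.02 m/s and x of cap_b in the frame of cap_tray between -0.025 and 0.025 m and z of cap_b in the frame of cap_tray between 0.001 and 0.009 m and ((y of cap_a in the frame of cap_tray between 0.019 and 0.069 m and y of cap_b in the frame of cap_tray between -0.069 and -0.019 m) or (y of cap_a in the frame of cap_tray between -0.069 and -0.019 m and y of cap_b in the frame of cap_tray between 0.019 and 0.069 m)) and x of collar_a in the frame of collar_tray between -0.025 and 0.025 m and z of collar_a in the frame of collar_tray between 0.001 and 0.009 m and x of collar_b in the frame of collar_tray between -0.025 and 0.025 m and z of collar_b in the frame of collar_tray between 0.001 and 0.009 m and ((y of collar_a in the frame of collar_tray between 0.019 and 0.069 m and y of collar_b in the frame of collar_tray between -0.069 and -0.019 m) or (y of collar_a in the frame of collar_tray between -0.069 and -0.019 m and y of collar_b in the frame of collar_tray between 0.019 and 0.069 m)) and x of plug in the frame of plug_tray between -0.025 and 0.025 m and z of plug in the frame of plug_tray between 0.001 and 0.009 m and (y of plug in the frame of plug_tray between 0.019 and 0.069 m or y of plug in the frame of plug_tray between -0.069 and -0.019 m)); the robot touches nothing.
It fails at once if the scissors is moved by more than 20 mm (distance of scissors from where it was at the start of the episode above 0.02 m).
It fails at once if the phone is moved by more than 20 mm (distance of phone from where it was at the start of the episode above 0.02 m).
It also fails if it takes over 128 s, if anything falls off the work surface, if the arm or the gripper's body presses on something with over 40 N, if the wrist force passes 120 N, or if a joint passes its speed limit or range.

## Working session

There is one attempt and no reset: what is moved stays moved. The work goes in short steps, Python scripts to look and compute and a shell command to move; the robot and the scene stay as the last step left them, time stands still between calls to the robot, and variables do not carry over. Pictures are saved under pics/ and viewed, and the job is handed in when it is done.

```bash
mkdir -p pics; ls
python3 - <<'E'
from plant import r, viewer
import cv2
for n in ("scene","top"):
    im=viewer.snapshot(n); cv2.imwrite(f"pics/{n}0.png",cv2.resize(im[:,:,::-1],(800,600),interpolation=cv2.INTER_CUBIC))
    c=viewer.camera_params(n); print(c)
print(r.get_state(), r.tcp_to_tips)
E
```

```text
pics
{'intrinsics': array([[365.27878219,   0.        , 256.64240627],
       [  0.        , 365.27878219, 188.83456995],
       [  0.        ,   0.        ,   1.        ]]), 'world_to_cam': array([[-0.68445319,  0.72904305, -0.0044783 ,  0.35638948],
       [-0.60055648, -0.56032126,  0.57041388,  0.28239712],
       [ 0.41334699,  0.39311107,  0.82134521, -1.33795285],
       [ 0.        ,  0.        ,  0.        ,  1.        ]])}
{'intrinsics': array([[480.96080965,   0.        , 260.19673717],
       [  0.        , 480.96080965, 187.0055936 ],
       [  0.        ,   0.        ,   1.        ]]), 'world_to_cam': array([[-0.11112365, -0.99379123, -0.00552471,  0.04637058],
       [ 0.97047026, -0.10971023,  0.21482817, -0.48378775],
       [-0.21410047,  0.01851092,  0.97663623, -1.43059016],
       [ 0.        ,  0.        ,  0.        ,  1.        ]])}
{'clock': 0.1, 'q': array([ 1.30577563,  0.68988323, -0.19449939,  1.56620559,  0.1573294 ,
        0.90248742, -0.21510192]), 'qd': array([ 0.00063048, -0.00102933,  0.00015264, -0.00102579, -0.00036974,
       -0.00235162,  0.00018107]), 'joint_torque': array([-4.11436326e-03, -5.28491521e+01, -1.27179567e+00, -1.53835076e+01,
       -5.25465072e-02,  1.90783772e-03,  7.08906418e-05]), 'tool_pos': array([ 0.18378624, -0.59682166,  0.25200941]), 'eef_rot': array([ 9.88853318e-01,  1.48890837e-01, -1.92453595e-04, -7.72279160e-04]), 'contact_force': array([0.76242901, 0.03381324, 0.50592584]), 'moment': array([ 0.07084452, -0.03098208, -0.02279659]), 'opening': 1.0023521459396691} 0.014
```

View pics/scene0.png

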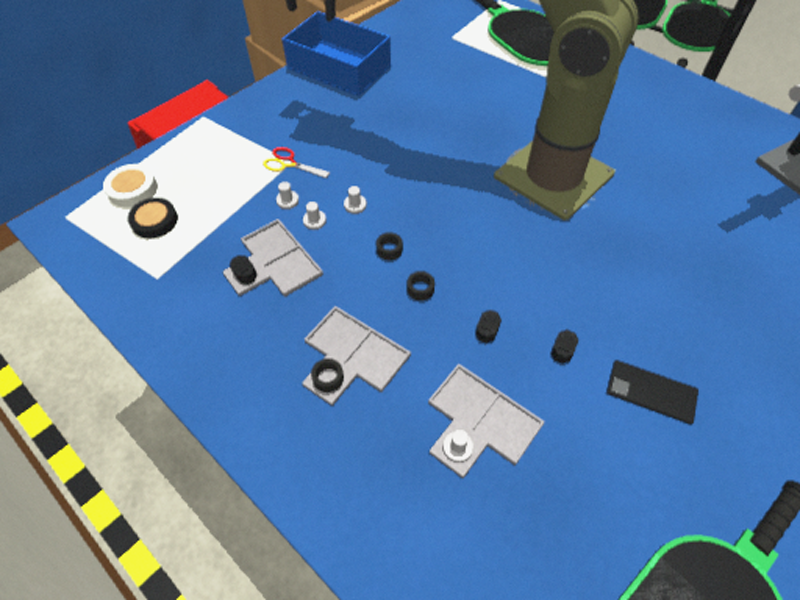

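View pics/top0.png

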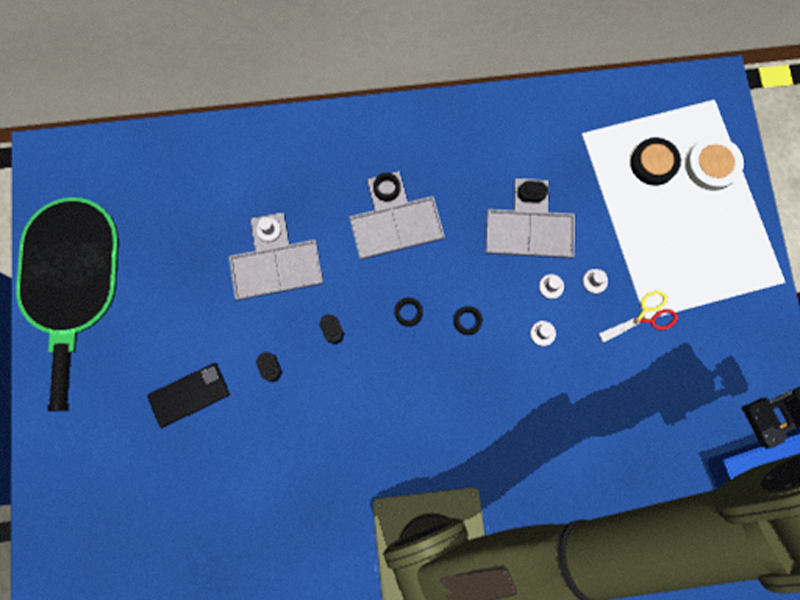

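```bash
cat > h.py <<'E'
from plant import r, viewer
import numpy as np, cv2
from scipy.optimize import minimize
def ring(rad,z,n=40):
    t=np.linspace(0,2*np.pi,n,endpoint=False); return np.c_[rad*np.cos(t),rad*np.sin(t),np.full(n,z)]
def octo(z):
    p=[(29,7),(17,19),(-17,19),(-29,7),(-29,-7),(-17,-19),(17,-19),(29,-7)]
    return np.array([(a/1e3,b/1e3,z) for a,b in p])
def box(x0,x1,y0,y1,z0,z1): return np.array([(x,y,z) for x in(x0,x1) for y in(y0,y1) for z in(z0,z1)])
pad=box(-.017,.017,-.009,.009,.027,.03)
capP=[np.r_[octo(0),octo(.027),pad]]
colP=[np.r_[ring(.028,0),ring(.028,.028)]]
plP=[np.r_[ring(.025,0),ring(.025,.01)],np.r_[ring(.013,.01),ring(.013,.048)]]
tray=[box(-.046,.046,-.09,.09,0,.012),box(.044,.118,-.035,.035,0,.012)]
off=np.array([.084,0,.012])
M={'cap':capP,'collar':colP,'plug':plP,'cap_tray':tray+[p+off for p in capP],'collar_tray':tray+[p+off for p in colP],'plug_tray':tray+[p+off for p in plP],
 'phone':[box(-.075,.075,-.037,.037,0,.009)]}
S=4
def proj(P,c):
    q=P@c['world_to_cam'][:3,:3].T+c['world_to_cam'][:3,3]
    K=c['intrinsics']; return np.c_[K[0,0]*q[:,0]/-q[:,2]+K[0,2],K[1,1]*-q[:,1]/-q[:,2]+K[1,2]]
def render(parts,v,c,z=0):
    m=np.zeros((384,512),np.uint8); co,s=np.cos(v[2]),np.sin(v[2])
    R=np.array([[co,-s,0],[s,co,0],[0,0,1]])
    big=np.zeros((384*S,512*S),np.uint8)
    for p in parts:
        uv=(proj(p@R.T+[v[0],v[1],z],c)+.5)*S
        cv2.fillConvexPoly(big,cv2.convexHull(np.round(uv).astype(np.int32)),255)
    return cv2.resize(big,(512,384),interpolation=cv2.INTER_AREA)/255.
def unproj(u,v,c,z=0):
    K=c['intrinsics'];W=c['world_to_cam'];d=W[:3,:3].T@np.array([(u-K[0,2])/K[0,0],-(v-K[1,2])/K[1,1],-1])
    o=-W[:3,:3].T@W[:3,3]; return (o+d*(z-o[2])/d[2])[:2]
def fit(name,masks,v0,z=0,yawfree=True):
    # masks {cam:bool}
    C={k:viewer.camera_params(k) for k in masks}
    sel=lambda v:np.r_[v0[:2]+np.array(v[:2])*.01, (v0[2]+v[2]*.2 if yawfree else v0[2])]
    def f(v):
        e=0
        for k,m in masks.items():
            R=render(M[name],sel(v),C[k],z); mm=m.astype(float); e+=1-np.minimum(R,mm).sum()/np.maximum(R,mm).sum()
        return e/len(masks)
    n=3 if yawfree else 2
    res=minimize(f,np.zeros(n),method='Nelder-Mead',options=dict(initial_simplex=np.r_[np.zeros((1,n)),np.eye(n)*1.0],xatol=.01,fatol=1e-4,maxiter=200))
    return sel(res.x),1-res.fun
E
python3 - <<'E'
from h import *
import pickle
out={}
for k in ("top","scene"):
    viewer.snapshot(k); C=viewer.camera_params(k)
    for n in ("cap_a","collar_a","plug","cap_tray","collar_tray","plug_tray","scissors","phone"):
        L=viewer.outline_of(k,n); out[k,n]=L
        print(k,n,[(round(float(d['p']),2),list(map(int,d['bbox'])),unproj(d['bbox'][0]+d['bbox'][2]/2,d['bbox'][1]+d['bbox'][3]/2,C,.015).round(3).tolist()) for d in L])
pickle.dump(out,open('o.pkl','wb'))
E
```

```text
top cap_a [(0.76, [163, 223, 14, 20], [0.378, 0.284]), (0.68, [205, 203, 16, 15], [0.434, 0.144])]
top collar_a [(0.56, [250, 192, 17, 16], [0.449, -0.002]), (0.5, [292, 198, 17, 16], [0.419, -0.129])]
top plug [(0.59, [374, 174, 14, 12], [0.472, -0.393]), (0.52, [341, 203, 13, 19], [0.379, -0.274]), (0.5, [344, 178, 19, 13], [0.468, -0.304])]
top cap_tray [(0.77, [309, 115, 59, 50], [0.618, -0.279])]
top collar_tray [(0.87, [223, 110, 62, 59], [0.65, -0.006])]
top plug_tray [(0.58, [146, 136, 56, 56], [0.598, 0.256])]
top scissors [(0.95, [383, 188, 50, 30], [0.389, -0.467])]
top phone [(0.7, [92, 233, 55, 41], [0.333, 0.444]), (0.53, [205, 203, 15, 17], [0.432, 0.146]), (0.52, [385, 188, 50, 29], [0.39, -0.47])]
scene cap_a [(0.81, [352, 212, 18, 20], [0.381, 0.285]), (0.79, [303, 201, 16, 14], [0.44, 0.15]), (0.58, [143, 141, 60, 49], [0.619, -0.276])]
scene collar_a [(0.79, [240, 149, 15, 15], [0.43, -0.126]), (0.62, [263, 173, 18, 17], [0.448, 0.003]), (0.25, [388, 230, 59, 40], [0.35, 0.449])]
scene plug [(0.75, [221, 119, 10, 17], [0.383, -0.27]), (0.74, [178, 114, 10, 19], [0.472, -0.395]), (0.49, [195, 126, 11, 20], [0.472, -0.306])]
scene cap_tray [(0.71, [143, 142, 59, 48], [0.623, -0.274])]
scene collar_tray [(0.57, [195, 195, 65, 63], [0.654, 0.014])]
scene plug_tray [(0.82, [274, 232, 71, 72], [0.594, 0.265])]
scene scissors [(0.68, [166, 96, 43, 15], [0.398, -0.463]), (0.23, [352, 212, 15, 22], [0.387, 0.285])]
scene phone [(0.95, [390, 229, 59, 41], [0.343, 0.451])]
```

```bash
cat > loc.py <<'E'
from h import *
import pickle
out=pickle.load(open('o.pkl','rb'))
def pick(k,n,xy):
    C=viewer.camera_params(k);best=None
    for d in out[k,n]:
        b=d['bbox'];p=unproj(b[0]+b[2]/2,b[1]+b[3]/2,C,.015);e=np.hypot(*(p-xy))
        if best is None or e<best[0]: best=(e,d['pixels'])
    return best[1] if best[0]<.05 else None
J=[('cap','cap_a',(.378,.284),0.2),('cap','cap_a',(.434,.144),.2),('collar','collar_a',(.449,-.002),0),('collar','collar_a',(.419,-.129),0),('plug','plug',(.379,-.274),0),
('cap_tray','cap_tray',(.6,-.28),-.1),('collar_tray','collar_tray',(.63,0),.1),('plug_tray','plug_tray',(.58,.256),.0),('phone','phone',(.337,.447),2.)]
vis={k:viewer.snapshot(k).copy() for k in('top','scene')}
for m,n,xy,y in J:
    ms={k:pick(k,n,np.array(xy)) for k in('top','scene')}; ms={k:a for k,a in ms.items() if a is not None}
    yf=m not in('collar','plug')
    for sub in [['top'],['scene'],['top','scene']]:
        s={k:ms[k] for k in sub if k in ms}
        if len(s)<len(sub): continue
        v,q=max((fit(m,s,np.array([*xy,y0]),0,yf) for y0 in ([y] if m!='cap' else [0,.8,-.8,1.5])),key=lambda t:t[1])
        print(m,sub,v.round(4),round(q,2))
    for k in vis:
        R=(render(M[m],v,viewer.camera_params(k))>.5).astype(np.uint8)
        cs,_=cv2.findContours(R,0,1); vis[k]=cv2.drawContours(np.ascontiguousarray(vis[k]),cs,-1,(255,0,0),1) 
cv2.imwrite('pics/fit_top.png',cv2.resize(vis['top'][90:290,80:400,::-1],None,fx=2.5,fy=2.5,interpolation=0))
cv2.imwrite('pics/fit_sc.png',cv2.resize(vis['scene'][90:310,130:450,::-1],None,fx=2.5,fy=2.5,interpolation=0))
E
python3 loc.py
```

```text
cap ['top'] [0.3746 0.2799 0.2525] 0.9
cap ['scene'] [0.3769 0.2789 0.3063] 0.92
cap ['top', 'scene'] [0.3753 0.2791 0.2536] 0.9
cap ['top'] [0.4364 0.1496 0.3159] 0.94
cap ['scene'] [0.4398 0.1481 0.3209] 0.91
cap ['top', 'scene'] [0.4377 0.1488 0.3453] 0.9
collar ['top'] [ 0.4536 -0.008   0.    ] 0.65
collar ['scene'] [ 0.457  -0.0091  0.    ] 0.75
collar ['top', 'scene'] [ 0.4556 -0.0082  0.    ] 0.68
collar ['top'] [ 0.4228 -0.1241  0.    ] 0.45
collar ['scene'] [ 0.4282 -0.1234  0.    ] 0.67
collar ['top', 'scene'] [ 0.4238 -0.1249  0.    ] 0.56
plug ['top'] [ 0.3824 -0.2715  0.    ] 0.88
plug ['scene'] [ 0.3798 -0.2757  0.    ] 0.78
plug ['top', 'scene'] [ 0.3833 -0.272   0.    ] 0.83
cap_tray ['top'] [ 0.5912 -0.2761 -0.1565] 0.96
cap_tray ['scene'] [ 0.5954 -0.2772 -0.1749] 0.95
cap_tray ['top', 'scene'] [ 0.5933 -0.2771 -0.1684] 0.94
collar_tray ['top'] [ 0.6352 -0.0034  0.1377] 0.97
collar_tray ['scene'] [ 0.6384 -0.0048  0.1426] 0.97
collar_tray ['top', 'scene'] [ 0.6362 -0.0041  0.1367] 0.96
plug_tray ['top'] [0.5736 0.2527 0.0754] 0.95
plug_tray ['scene'] [0.577  0.2524 0.0835] 0.97
plug_tray ['top', 'scene'] [0.5755 0.2528 0.0843] 0.95
phone ['top'] [0.3378 0.4453 1.9099] 0.96
phone ['scene'] [0.3411 0.444  1.9314] 0.92
phone ['top', 'scene'] [0.3392 0.4444 1.9071] 0.93
```

```bash
sed -i "s/    yf=m not in/    if m=='collar':\n        for k in ms:\n            a=np.ascontiguousarray(ms[k].astype(np.uint8));p=cv2.findNonZero(a);cv2.fillConvexPoly(a,cv2.convexHull(p),1);ms[k]=a>0\n    yf=m not in/" loc.py; python3 loc.py | grep collar
```

```text
collar ['top'] [ 0.4534 -0.0078  0.    ] 0.94
collar ['scene'] [ 0.4586 -0.008   0.    ] 0.88
collar ['top', 'scene'] [ 0.4555 -0.0084  0.    ] 0.88
collar ['top'] [ 0.4225 -0.1243  0.    ] 0.83
collar ['scene'] [ 0.4264 -0.1263  0.    ] 0.82
collar ['top', 'scene'] [ 0.4238 -0.1249  0.    ] 0.82
collar_tray ['top'] [ 0.6352 -0.0034  0.1377] 0.97
collar_tray ['scene'] [ 0.6384 -0.0048  0.1426] 0.97
collar_tray ['top', 'scene'] [ 0.6362 -0.0041  0.1367] 0.96
```

View pics/fit_top.png

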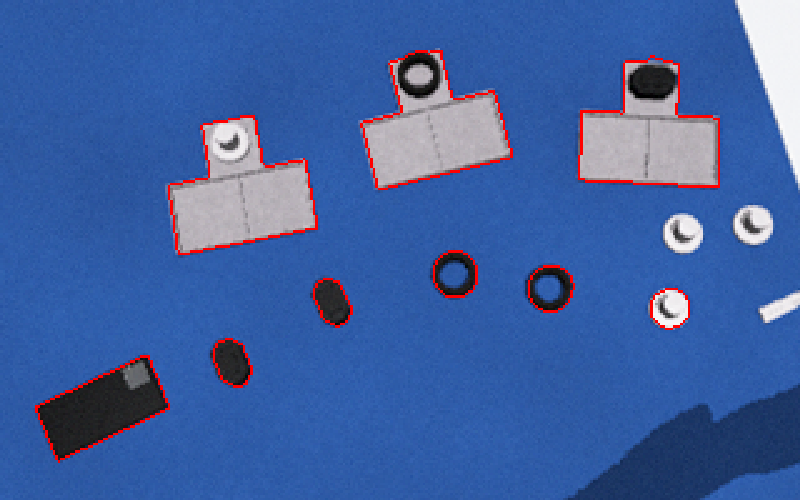

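View pics/fit_sc.png

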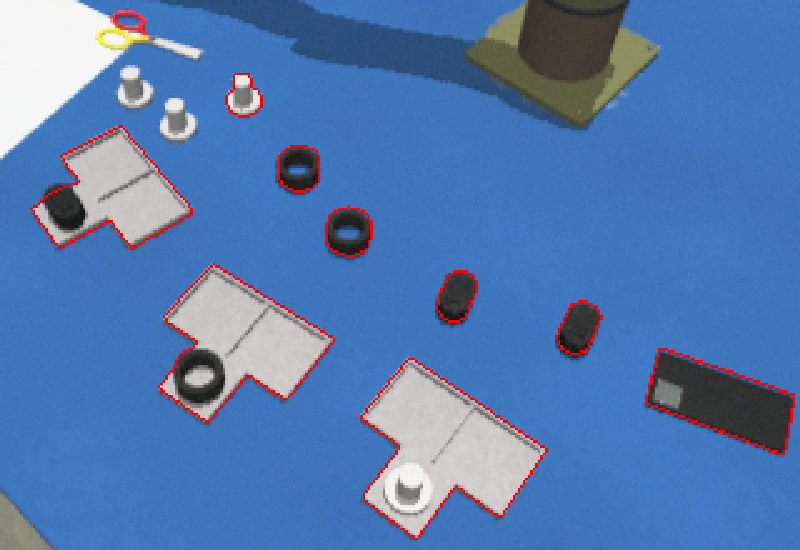

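```bash
cat > go.py <<'E'
import sys,json
from h import *
s=r.get_state(); q=s['eef_rot']; p=s['tool_pos']
from scipy.spatial.transform import Rotation as Ro
R=Ro.from_quat(q).as_matrix(); psi=np.arctan2(R[1,0],R[0,0])
print('t',round(s['clock'],2),'pos',p.round(4),'psi',round(psi,3),'open',round(s['opening'],3),'F',s['contact_force'].round(1),'tiltz',R[:,2].round(3),'q',s['q'].round(2))
prev=p
for a in sys.argv[1:]:
    x,y,z,w=map(float,a.split(',')); t=np.array([x,y,z])
    d=R.T@(t-p)*100; dy=-(w-psi); dy=(dy+np.pi/2)%np.pi-np.pi/2
    print(a,'->',d.round(2).tolist(),round(np.degrees(dy),1),'rows>=',round(np.linalg.norm(t-prev)/.05,1)); prev=t
E
python3 go.py .382,-.273,.12,.15 .382,-.273,.036,.15
```

```text
t 1.2 pos [ 0.184  -0.5973  0.2527] psi 0.299 open 1.0 F [-0.   0.6  0.3] tiltz [ 0. -0. -1.] q [ 1.31  0.69 -0.19  1.57  0.16  0.9  -0.22]
.382,-.273,.12,.15 -> [28.47, -25.17, 13.27] 8.5 rows>= 8.0
.382,-.273,.036,.15 -> [28.47, -25.17, 21.67] 8.5 rows>= 1.7
```

```bash
python3 -m inch '[[0,[28.5,-25.2,8],8],[0,[28.5,-25.2,8],8],[0,[28.5,-25.2,8],8],[0,[28.5,-25.2,8],8],[0,[28.5,-25.2,8],8],[0,[28.5,-25.2,8],8],[0,[28.5,-25.2,8],8],[0,[28.5,-25.2,8],8],[0,[28.5,-25.2,8],8],[0,[28.5,-25.2,8],8],[0,[28.5,-25.2,8],8],[0,[28.5,-25.2,13.3],8],[0,[28.5,-25.2,13.3],8],[0,[28.5,-25.2,13.3],8]]' 20; python3 go.py .382,-.273,.036,.15
```

```text
clock: 2.6
tool_pos: [0.3806, -0.2734, 0.1194]
eef_rot: [0.997, 0.078, -0.001, -0.001]
contact_force: [-0.3, 0.4, 0.3]
opening: 0.996
t 2.6 pos [ 0.3806 -0.2734  0.1194] psi 0.157 open 0.996 F [-0.3  0.4  0.3] tiltz [-0.003  0.001 -1.   ] q [ 0.55  0.73 -0.04  2.14  0.11  0.27 -1.  ]
.382,-.273,.036,.15 -> [0.17, -0.0, 8.34] 0.4 rows>= 1.7
```

```bash
python3 -m inch '[[0,[0.1,0,4],0],[0,[0.1,0,8.3],0],[0,[0.1,0,8.3],0],[0,[0.1,0,8.3],0],[1,[0.1,0,8.3],0],[1,[0.1,0,8.3],0],[1,[0.1,0,8.3],0],[1,[0.1,0,8.3],0],[1,[0.1,0,8.3],0],[1,[0.1,0,8.3],0],[1,[0.1,0,8.3],0],[1,[0.1,0,8.3],0],[1,[0.1,0,8.3],0],[1,[0.1,0,8.3],0]]' 20; python3 go.py
```

```text
clock: 4.0
tool_pos: [0.383, -0.2722, 0.0366]
eef_rot: [0.997, 0.08, -0.0, -0.0]
contact_force: [-0.1, 0.9, 0.0]
opening: 0.28
t 4.0 pos [ 0.383  -0.2722  0.0366] psi 0.159 open 0.28 F [-0.1  0.9  0. ] tiltz [-0.  0. -1.] q [ 0.53  0.91 -0.01  2.16  0.12  0.07 -1.01]
```

```bash
python3 -m inch '[[1,[0,0,-5],0],[1,[0,0,-9],0],[1,[0,0,-9],0]]'; python3 go.py .579,.209,.125,.1 .579,.209,.042,.1
```

```text
clock: 4.3
tool_pos: [0.3849, -0.2738, 0.13]
eef_rot: [0.997, 0.079, 0.003, 0.002]
contact_force: [0.6, -0.8, -2.0]
opening: 0.279
t 4.3 pos [ 0.3849 -0.2738  0.13  ] psi 0.159 open 0.279 F [ 0.6 -0.8 -2. ] tiltz [ 0.006 -0.004 -1.   ] q [ 0.55  0.71 -0.05  2.14  0.11  0.29 -1.  ]
.579,.209,.125,.1 -> [26.79, -44.61, 0.44] 3.4 rows>= 10.4
.579,.209,.042,.1 -> [26.74, -44.65, 8.74] 3.4 rows>= 1.7
```

```bash
python3 -m inch '[[1,[26.8,-44.6,0],3],[1,[26.8,-44.6,0],3],[1,[26.8,-44.6,0],3],[1,[26.8,-44.6,0],3],[1,[26.8,-44.6,0],3],[1,[26.8,-44.6,0],3],[1,[26.8,-44.6,0],3],[1,[26.8,-44.6,0],3],[1,[26.8,-44.6,0],3],[1,[26.8,-44.6,0],3],[1,[26.8,-44.6,0],3],[1,[26.8,-44.6,0],3],[1,[26.8,-44.6,0],3],[1,[26.8,-44.6,0],3],[1,[26.8,-44.6,0],3],[1,[26.8,-44.6,0],3]]'; python3 go.py .579,.209,.125,.1 .579,.209,.042,.1
```

```text
clock: 5.9
tool_pos: [0.577, 0.2089, 0.1267]
eef_rot: [0.999, 0.052, -0.0, 0.0]
contact_force: [0.2, 0.5, -2.4]
opening: 0.283
t 5.9 pos [0.577  0.2089 0.1267] psi 0.105 open 0.283 F [ 0.2  0.5 -2.4] tiltz [-0.    -0.001 -1.   ] q [-0.5   0.85  0.15  1.71 -0.19  0.6  -1.71]
.579,.209,.125,.1 -> [0.2, 0.01, 0.17] 0.3 rows>= 0.1
.579,.209,.042,.1 -> [0.2, 0.01, 8.47] 0.3 rows>= 1.7
```

```bash
python3 -m inch '[[1,[0.2,0,4],0],[1,[0.2,0,7],0],[1,[0.2,0,8],0],[1,[0.2,0,8.5],0],[1,[0.2,0,8.5],0],[1,[0.2,0,8.5],0],[1,[0.2,0,8.5],0],[0.4,[0.2,0,8.5],0],[0.4,[0.2,0,8.5],0],[0.4,[0.2,0,8.5],0],[0.4,[0.2,0,8.5],0],[0.4,[0.2,0,8.5],0],[0.4,[0.2,0,5],0],[0.4,[0.2,0,0],0],[0.4,[0.2,0,0],0]]'; python3 go.py .438,.149,.10,.335 .438,.149,.025,.335
```

```text
clock: 7.4
tool_pos: [0.5833, 0.2116, 0.1325]
eef_rot: [0.999, 0.053, 0.006, -0.002]
contact_force: [0.2, 0.5, -0.5]
opening: 0.601
t 7.4 pos [0.5833 0.2116 0.1325] psi 0.106 open 0.601 F [ 0.2  0.5 -0.5] tiltz [ 0.011  0.004 -1.   ] q [-0.51  0.84  0.15  1.7  -0.2   0.6  -1.71]
.438,.149,.10,.335 -> [-15.15, 4.69, 3.07] -13.1 rows>= 3.2
.438,.149,.025,.335 -> [-15.23, 4.71, 10.57] -13.1 rows>= 1.5
```

```bash
python3 -m inch '[[0,[-14.7,4.5,2],-13],[0,[-14.7,4.5,2],-13],[0,[-14.7,4.5,2],-13],[0,[-14.7,4.5,2],-13],[0,[-14.7,4.5,2],-13],[0,[-14.7,4.5,2],-13],[0,[-14.7,4.5,2],-13]]'; python3 go.py .438,.149,.10,.335 .438,.149,.025,.335
python3 - <<'E'
from h import *
for n in ("scene","top"): cv2.imwrite(f"pics/{n}1.png",cv2.resize(viewer.snapshot(n)[60:320,:,::-1],None,fx=1.5,fy=1.5))
E
```

```text
clock: 8.1
tool_pos: [0.44, 0.1513, 0.1067]
eef_rot: [0.986, 0.166, 0.002, -0.0]
contact_force: [0.5, 1.0, 0.3]
opening: 1.003
t 8.1 pos [0.44   0.1513 0.1067] psi 0.334 open 1.003 F [0.5 1.  0.3] tiltz [ 0.003  0.001 -1.   ] q [-0.46  0.76  0.04  2.17 -0.13  0.21 -1.53]
.438,.149,.10,.335 -> [-0.27, 0.15, 0.67] -0.1 rows>= 0.1
.438,.149,.025,.335 -> [-0.3, 0.15, 8.17] -0.1 rows>= 1.5
```

View pics/scene1.png

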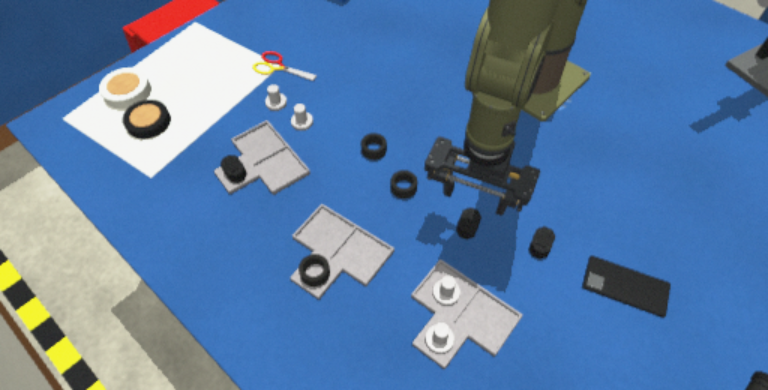

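View pics/top1.png

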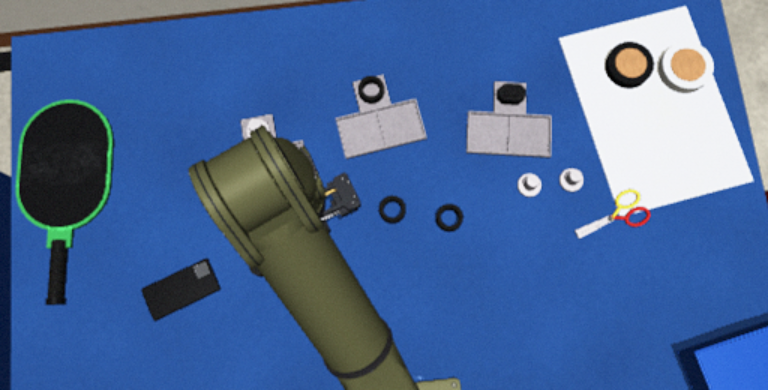

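The scene picture shows the plug standing in its pocket at (447,290), with the gripper over the nearer cap at (468,222). I'll go down on that cap.

```bash
python3 -m inch '[[0,[-0.2,0.1,4],0],[0,[-0.2,0.1,8.1],0],[0,[-0.2,0.1,8.1],0],[0,[-0.2,0.1,8.1],0],[0,[-0.2,0.1,8.1],0],[1,[-0.2,0.1,8.1],0],[1,[-0.2,0.1,8.1],0],[1,[-0.2,0.1,8.1],0],[1,[-0.2,0.1,8.1],0],[1,[-0.2,0.1,8.1],0],[1,[-0.2,0.1,8.1],0],[1,[-0.2,0.1,8.1],0],[1,[-0.2,0.1,8.1],0],[1,[-0.2,0.1,8.1],0]]'; python3 go.py
```

```text
clock: 9.6
tool_pos: [0.4373, 0.149, 0.0266]
eef_rot: [0.986, 0.166, -0.001, 0.0]
contact_force: [0.3, 0.3, -0.6]
opening: 0.425
t 9.6 pos [0.4373 0.149  0.0266] psi 0.333 open 0.425 F [ 0.3  0.3 -0.6] tiltz [-0.002 -0.001 -1.   ] q [-0.46  0.93  0.05  2.19 -1.    0.04 -0.67]
```

```bash
python3 -m inch '[[1,[0,0,-5],0],[1,[0,0,-8],0],[1,[0,0,-8],0],[1,[0,0,-8],0]]'; python3 go.py .586,-.32,.107,-.15
```

```text
clock: 10.0
tool_pos: [0.4375, 0.1494, 0.1068]
eef_rot: [0.986, 0.166, -0.0, 0.0]
contact_force: [-0.5, 0.5, -0.2]
opening: 0.427
t 10.0 pos [0.4375 0.1494 0.1068] psi 0.334 open 0.427 F [-0.5  0.5 -0.2] tiltz [-0.001 -0.    -1.   ] q [-0.64  0.8   0.35  2.18 -0.92  0.32 -0.73]
.586,-.32,.107,-.15 -> [-1.38, 49.22, -0.01] 27.8 rows>= 9.8
```

```bash
python3 -m inch '[[1,[-1.4,49.2,0],28],[1,[-1.4,49.2,0],28],[1,[-1.4,49.2,0],28],[1,[-1.4,49.2,0],28],[1,[-1.4,49.2,0],28],[1,[-1.4,49.2,0],28],[1,[-1.4,49.2,0],28],[1,[-1.4,49.2,0],28],[1,[-1.4,49.2,0],28],[1,[-1.4,49.2,0],28],[1,[-1.4,49.2,0],28],[1,[-1.4,49.2,0],28],[1,[-1.4,49.2,0],28],[1,[-1.4,49.2,0],28],[1,[-1.4,49.2,0],28],[1,[-1.4,49.2,0],28]]'; python3 go.py .586,-.32,.031,-.15
```

```text
clock: 11.6
tool_pos: [0.5855, -0.3194, 0.1067]
eef_rot: [0.997, -0.077, -0.001, 0.0]
contact_force: [1.3, -0.0, 0.1]
opening: 0.427
t 11.6 pos [ 0.5855 -0.3194  0.1067] psi -0.154 open 0.427 F [ 1.3 -0.   0.1] tiltz [-0.002 -0.    -1.   ] q [ 0.15  1.01  0.58  1.56 -0.7   0.8  -0.71]
.586,-.32,.031,-.15 -> [0.07, 0.05, 7.56] -0.2 rows>= 1.5
```

```bash
python3 -m inch '[[1,[0,0,4],0],[1,[0,0,6.5],0],[1,[0,0,7.3],0],[1,[0,0,7.6],0],[1,[0,0,7.6],0],[1,[0,0,7.6],0],[1,[0,0,7.6],0],[0.3,[0,0,7.6],0],[0.3,[0,0,7.6],0],[0.3,[0,0,7.6],0],[0.3,[0,0,7.6],0],[0.3,[0,0,5],0],[0.3,[0,0,0],0],[0.3,[0,0,0],0],[0,[0,0,0],0]]'; python3 go.py .376,.279,.107,.265
```

```text
clock: 13.1
tool_pos: [0.586, -0.3209, 0.108]
eef_rot: [0.997, -0.077, 0.0, 0.001]
contact_force: [-1.8, 0.9, -0.4]
opening: 0.769
t 13.1 pos [ 0.586  -0.3209  0.108 ] psi -0.155 open 0.769 F [-1.8  0.9 -0.4] tiltz [ 0.001 -0.002 -1.   ] q [ 0.15  1.01  0.58  1.56 -0.71  0.8  -0.7 ]
.376,.279,.107,.265 -> [-30.01, -56.03, -0.03] -24.1 rows>= 12.7
```

```bash
python3 -m inch '[[0,[-30,-56,0],-24],[0,[-30,-56,0],-24],[0,[-30,-56,0],-24],[0,[-30,-56,0],-24],[0,[-30,-56,0],-24],[0,[-30,-56,0],-24],[0,[-30,-56,0],-24],[0,[-30,-56,0],-24],[0,[-30,-56,0],-24],[0,[-30,-56,0],-24],[0,[-30,-56,0],-24],[0,[-30,-56,0],-24],[0,[-30,-56,0],-24],[0,[-30,-56,0],-24],[0,[-30,-56,0],-24],[0,[-30,-56,0],-24],[0,[-30,-56,0],-24],[0,[-30,-56,0],-24],[0,[-30,-56,0],-24],[0,[-30,-56,0],-24]]'; python3 go.py .376,.279,.107,.265  .376,.279,.0266,.265
```

```text
clock: 15.1
tool_pos: [0.3756, 0.2787, 0.1066]
eef_rot: [0.991, 0.131, -0.001, 0.0]
contact_force: [-0.6, -0.4, 0.3]
opening: 1.001
t 15.1 pos [0.3756 0.2787 0.1066] psi 0.263 open 1.001 F [-0.6 -0.4  0.3] tiltz [-0.002 -0.001 -1.   ] q [-0.97  0.81  0.39  2.17 -0.94  0.34 -1.09]
.376,.279,.107,.265 -> [0.04, -0.02, -0.04] -0.1 rows>= 0.0
.376,.279,.0266,.265 -> [0.06, -0.02, 8.0] -0.1 rows>= 1.6
```

```bash
python3 -m inch '[[0,[0,0,4],0],[0,[0,0,8],0],[0,[0,0,8],0],[0,[0,0,8],0],[0,[0,0,8],0],[1,[0,0,8],0],[1,[0,0,8],0],[1,[0,0,8],0],[1,[0,0,8],0],[1,[0,0,8],0],[1,[0,0,8],0],[1,[0,0,8],0],[1,[0,0,8],0],[1,[0,0,8],0],[1,[0,0,3],0],[1,[0,0,0],0],[1,[0,0,0],0],[1,[0,0,0],0]]'; python3 go.py .6,-.2335,.107,-.15
```

```text
clock: 16.9
tool_pos: [0.3754, 0.2795, 0.1067]
eef_rot: [0.991, 0.132, -0.001, 0.0]
contact_force: [0.1, -0.4, -0.9]
opening: 0.429
t 16.9 pos [0.3754 0.2795 0.1067] psi 0.265 open 0.429 F [ 0.1 -0.4 -0.9] tiltz [-0.001 -0.    -1.   ] q [-0.95  0.8   0.35  2.16 -0.89  0.33 -1.14]
.6,-.2335,.107,-.15 -> [8.26, 55.39, -0.03] 23.8 rows>= 11.2
```

```bash
python3 -m inch '[[1,[8.3,55.4,0],24],[1,[8.3,55.4,0],24],[1,[8.3,55.4,0],24],[1,[8.3,55.4,0],24],[1,[8.3,55.4,0],24],[1,[8.3,55.4,0],24],[1,[8.3,55.4,0],24],[1,[8.3,55.4,0],24],[1,[8.3,55.4,0],24],[1,[8.3,55.4,0],24],[1,[8.3,55.4,0],24],[1,[8.3,55.4,0],24],[1,[8.3,55.4,0],24],[1,[8.3,55.4,0],24],[1,[8.3,55.4,0],24],[1,[8.3,55.4,0],24],[1,[8.3,55.4,0],24],[1,[8.3,55.4,0],24]]'; python3 go.py .6,-.2335,.031,-.15
```

```text
clock: 18.7
tool_pos: [0.6001, -0.2332, 0.1066]
eef_rot: [0.997, -0.077, -0.001, 0.0]
contact_force: [0.3, -0.2, -1.0]
opening: 0.431
t 18.7 pos [ 0.6001 -0.2332  0.1066] psi -0.154 open 0.431 F [ 0.3 -0.2 -1. ] tiltz [-0.002 -0.    -1.   ] q [ 0.05  0.96  0.49  1.63 -0.63  0.71 -0.88]
.6,-.2335,.031,-.15 -> [0.01, 0.02, 7.56] -0.2 rows>= 1.5
```

```bash
python3 -m inch '[[1,[0,0,4],0],[1,[0,0,6.5],0],[1,[0,0,7.3],0],[1,[0,0,7.6],0],[1,[0,0,7.6],0],[1,[0,0,7.6],0],[1,[0,0,7.6],0],[0.3,[0,0,7.6],0],[0.3,[0,0,7.6],0],[0.3,[0,0,7.6],0],[0.3,[0,0,7.6],0],[0.3,[0,0,5],0],[0.3,[0,0,0],0],[0.3,[0,0,0],0],[0,[0,0,0],0]]'; python3 go.py .4245,-.125,.107,.14
```

```text
clock: 20.2
tool_pos: [0.6007, -0.2343, 0.1077]
eef_rot: [0.997, -0.077, 0.0, 0.001]
contact_force: [0.0, -0.3, 0.1]
opening: 0.77
t 20.2 pos [ 0.6007 -0.2343  0.1077] psi -0.155 open 0.77 F [ 0.  -0.3  0.1] tiltz [ 0.    -0.002 -1.   ] q [ 0.05  0.96  0.49  1.63 -0.63  0.71 -0.87]
.4245,-.125,.107,.14 -> [-19.09, -8.08, 0.04] -16.9 rows>= 4.1
```

```bash
python3 -m inch '[[0,[-19,-8,0],-17],[0,[-19,-8,0],-17],[0,[-19,-8,0],-17],[0,[-19,-8,0],-17],[0,[-19,-8,0],-17],[0,[-19,-8,0],-17],[0,[-19,-8,0],-17],[0,[-19,-8,0],-17],[0,[-19,-8,0],-17]]'; python3 go.py .4245,-.125,.0266,.14
python3 - <<'E'
from h import *
for n in ("scene","top"): cv2.imwrite(f"pics/{n}2.png",cv2.resize(viewer.snapshot(n)[60:320,:,::-1],None,fx=1.5,fy=1.5))
E
```

```text
clock: 21.1
tool_pos: [0.426, -0.1264, 0.1065]
eef_rot: [0.997, 0.071, -0.0, 0.001]
contact_force: [-0.3, 0.2, -0.0]
opening: 1.002
t 21.1 pos [ 0.426  -0.1264  0.1065] psi 0.141 open 1.002 F [-0.3  0.2 -0. ] tiltz [-0.001 -0.002 -1.   ] q [ 0.07  0.77  0.19  2.23 -0.7   0.2  -0.53]
.4245,-.125,.0266,.14 -> [-0.12, -0.17, 7.99] 0.1 rows>= 1.6
```

View pics/scene2.png

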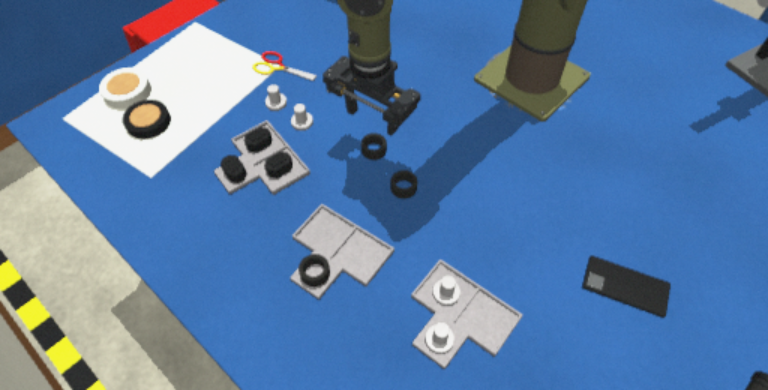

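View pics/top2.png

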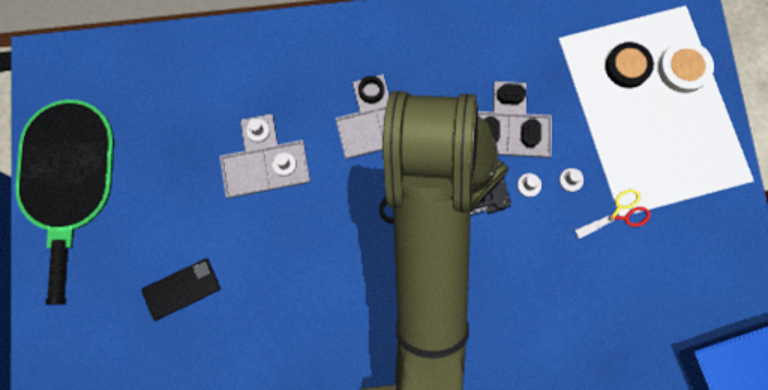

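Both caps sit in the cap tray pockets (scene (258,138) and (278,163)) and the plug is in its tray at (447,290). The collars are next, and the gripper is over the one at scene (373,146).

```bash
python3 -m inch '[[0,[-0.1,-0.1,4],0],[0,[-0.1,-0.1,8],0],[0,[-0.1,-0.1,8],0],[0,[-0.1,-0.1,8],0],[0,[-0.1,-0.1,8],0],[1,[-0.1,-0.1,8],0],[1,[-0.1,-0.1,8],0],[1,[-0.1,-0.1,8],0],[1,[-0.1,-0.1,8],0],[1,[-0.1,-0.1,8],0],[1,[-0.1,-0.1,8],0],[1,[-0.1,-0.1,8],0],[1,[-0.1,-0.1,8],0],[1,[-0.1,-0.1,8],0],[1,[-0.1,-0.1,3],0],[1,[-0.1,-0.1,0],0],[1,[-0.1,-0.1,0],0],[1,[-0.1,-0.1,0],0]]'; python3 go.py .643,-.048,.107,.14
```

```text
clock: 23.0
tool_pos: [0.424, -0.1247, 0.1069]
eef_rot: [0.997, 0.071, -0.0, 0.001]
contact_force: [-0.0, 0.5, -0.5]
opening: 0.625
t 23.0 pos [ 0.424  -0.1247  0.1069] psi 0.142 open 0.625 F [-0.   0.5 -0.5] tiltz [-0.001 -0.002 -1.   ] q [ 0.01  0.78  0.29  2.24 -0.95  0.25 -0.28]
.643,-.048,.107,.14 -> [22.77, -4.49, -0.04] 0.1 rows>= 4.6
```

```bash
python3 -m inch '[[1,[22.8,-4.5,0],0],[1,[22.8,-4.5,0],0],[1,[22.8,-4.5,0],0],[1,[22.8,-4.5,0],0],[1,[22.8,-4.5,0],0],[1,[22.8,-4.5,0],0],[1,[22.8,-4.5,0],0],[1,[22.8,-4.5,0],0],[1,[22.8,-4.5,0],0],[1,[22.8,-4.5,0],0]]'; python3 go.py .643,-.048,.031,.14
```

```text
clock: 24.0
tool_pos: [0.642, -0.0488, 0.1063]
eef_rot: [0.998, 0.07, -0.001, 0.0]
contact_force: [-0.1, -0.6, 0.5]
opening: 0.626
t 24.0 pos [ 0.642  -0.0488  0.1063] psi 0.14 open 0.626 F [-0.1 -0.6  0.5] tiltz [-0.003 -0.    -1.   ] q [-0.31  1.    0.63  1.63 -0.78  0.78 -0.75]
.643,-.048,.031,.14 -> [0.13, -0.06, 7.53] -0.0 rows>= 1.5
```

```bash
python3 -m inch '[[1,[0,0,4],0],[1,[0,0,6.5],0],[1,[0,0,7.3],0],[1,[0,0,7.6],0],[1,[0,0,7.6],0],[1,[0,0,7.6],0],[1,[0,0,7.6],0],[0.2,[0,0,7.6],0],[0.2,[0,0,7.6],0],[0.2,[0,0,7.6],0],[0.2,[0,0,7.6],0],[0.2,[0,0,5],0],[0.2,[0,0,0],0],[0.2,[0,0,0],0],[0,[0,0,0],0]]'; python3 go.py .456,-.0083,.107,.14
```

```text
clock: 25.5
tool_pos: [0.6435, -0.0482, 0.1073]
eef_rot: [0.997, 0.071, 0.0, 0.0]
contact_force: [0.4, 1.0, -0.5]
opening: 0.869
t 25.5 pos [ 0.6435 -0.0482  0.1073] psi 0.142 open 0.869 F [ 0.4  1.  -0.5] tiltz [ 0.    -0.001 -1.   ] q [-0.31  1.    0.63  1.63 -0.78  0.78 -0.75]
.456,-.0083,.107,.14 -> [-18.0, -6.6, 0.02] 0.1 rows>= 3.8
```

```bash
python3 -m inch '[[0,[-18,-6.6,0],0],[0,[-18,-6.6,0],0],[0,[-18,-6.6,0],0],[0,[-18,-6.6,0],0],[0,[-18,-6.6,0],0],[0,[-18,-6.6,0],0],[0,[-18,-6.6,0],0],[0,[-18,-6.6,0],0],[0,[-18,-6.6,0],0]]'; python3 go.py .456,-.0083,.0266,.14
```

```text
clock: 26.4
tool_pos: [0.4564, -0.0084, 0.1063]
eef_rot: [0.997, 0.071, -0.001, 0.001]
contact_force: [0.3, -0.2, 0.6]
opening: 0.998
t 26.4 pos [ 0.4564 -0.0084  0.1063] psi 0.142 open 0.998 F [ 0.3 -0.2  0.6] tiltz [-0.001 -0.001 -1.   ] q [-0.3   0.8   0.35  2.2  -0.96  0.31 -0.54]
.456,-.0083,.0266,.14 -> [-0.02, -0.03, 7.97] 0.1 rows>= 1.6
```

```bash
python3 -m inch '[[0,[0,0,4],0],[0,[0,0,8],0],[0,[0,0,8],0],[0,[0,0,8],0],[0,[0,0,8],0],[1,[0,0,8],0],[1,[0,0,8],0],[1,[0,0,8],0],[1,[0,0,8],0],[1,[0,0,8],0],[1,[0,0,8],0],[1,[0,0,8],0],[1,[0,0,8],0],[1,[0,0,8],0],[1,[0,0,3],0],[1,[0,0,0],0],[1,[0,0,0],0],[1,[0,0,0],0]]'; python3 go.py .6305,.0395,.107,.14
```

```text
clock: 28.2
tool_pos: [0.4556, -0.0079, 0.1067]
eef_rot: [0.997, 0.071, -0.001, 0.001]
contact_force: [-0.1, 0.1, -0.2]
opening: 0.618
t 28.2 pos [ 0.4556 -0.0079  0.1067] psi 0.143 open 0.618 F [-0.1  0.1 -0.2] tiltz [-0.001 -0.001 -1.   ] q [-0.29  0.79  0.33  2.2  -0.93  0.29 -0.57]
.6305,.0395,.107,.14 -> [17.99, -2.21, -0.05] 0.1 rows>= 3.6
```

```bash
python3 -m inch '[[1,[18,-2.2,0],0],[1,[18,-2.2,0],0],[1,[18,-2.2,0],0],[1,[18,-2.2,0],0],[1,[18,-2.2,0],0],[1,[18,-2.2,0],0],[1,[18,-2.2,0],0],[1,[18,-2.2,0],0],[1,[18,-2.2,0],0]]'; python3 go.py .6305,.0395,.031,.14;  python3 - <<'E'
from h import *
for n in ("scene",): cv2.imwrite(f"pics/{n}3.png",cv2.resize(viewer.snapshot(n)[60:320,:,::-1],None,fx=1.5,fy=1.5))
E
```

```text
clock: 29.1
tool_pos: [0.6295, 0.0386, 0.1062]
eef_rot: [0.998, 0.07, -0.001, 0.0]
contact_force: [-1.6, 0.2, -0.5]
opening: 0.617
t 29.1 pos [0.6295 0.0386 0.1062] psi 0.14 open 0.617 F [-1.6  0.2 -0.5] tiltz [-0.003 -0.    -1.   ] q [-0.44  0.98  0.6   1.68 -0.77  0.74 -0.88]
.6305,.0395,.031,.14 -> [0.13, -0.07, 7.52] 0.0 rows>= 1.5
```

View pics/scene3.png

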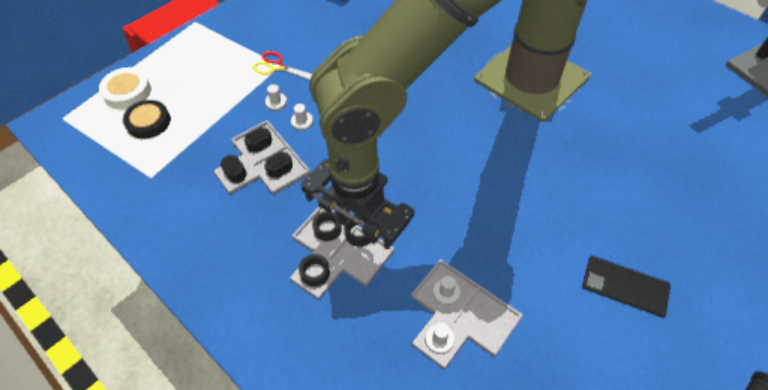

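The first collar sits in its pocket at (327,227). The second one is held over the other pocket at about (358,233).

```bash
python3 -m inch '[[1,[0,0,4],0],[1,[0,0,6.5],0],[1,[0,0,7.3],0],[1,[0,0,7.6],0],[1,[0,0,7.6],0],[1,[0,0,7.6],0],[1,[0,0,7.6],0],[0.2,[0,0,7.6],0],[0.2,[0,0,7.6],0],[0.2,[0,0,7.6],0],[0.2,[0,0,7.6],0],[0.2,[0,0,5],0],[0.2,[0,0,0],0],[0.2,[-5,0,-5],0],[0.2,[-12,0,-10],0],[0.2,[-18,0,-10],0],[0.2,[-25,0,-10],0],[0.2,[-25,0,-10],0],[0.2,[-25,0,-10],0]]'
python3 - <<'E'
from h import *
import pickle
out={}
for k in ("top","scene"):
    im=viewer.snapshot(k); cv2.imwrite(f"pics/{k}4.png",cv2.resize(im[60:320,:,::-1],None,fx=1.5,fy=1.5))
    for n in ("cap_a","collar_a","plug","scissors","phone"):
        L=viewer.outline_of(k,n); C=viewer.camera_params(k)
        print(k,n,[(round(float(d['p']),2),unproj(d['bbox'][0]+d['bbox'][2]/2,d['bbox'][1]+d['bbox'][3]/2,C,.015).round(3).tolist()) for d in L])
E
python3 go.py
```

```text
clock: 31.05
tool_pos: [0.3788, 0.0034, 0.2074]
eef_rot: [0.998, 0.07, -0.002, -0.0]
contact_force: [0.4, -0.1, 0.1]
opening: 0.795
top cap_a [(0.58, [0.583, -0.323]), (0.46, [0.601, -0.237])]
top collar_a [(0.57, [0.618, 0.042]), (0.5, [0.634, -0.05])]
top plug [(0.7, [0.479, -0.399]), (0.54, [0.467, -0.306]), (0.46, [0.577, 0.205])]
top scissors [(0.91, [0.393, -0.468]), (0.46, [0.597, 0.254])]
top phone [(0.87, [0.327, 0.457])]
scene cap_a [(0.63, [0.586, -0.319]), (0.52, [0.604, -0.231])]
scene collar_a [(0.8, [0.628, 0.041]), (0.49, [0.638, -0.054])]
scene plug [(0.73, [0.471, -0.306]), (0.64, [0.481, -0.392]), (0.53, [0.588, 0.21]), (0.19, [0.384, -0.479])]
scene scissors []
scene phone [(0.63, [0.348, 0.449])]
t 31.65 pos [0.3836 0.0038 0.2065] psi 0.142 open 0.8 F [ 1.1  0.1 -0.2] tiltz [-0.002 -0.001 -1.   ] q [-0.51  0.57  0.61  2.33 -0.78  0.45 -0.68]
```

View pics/scene4.png

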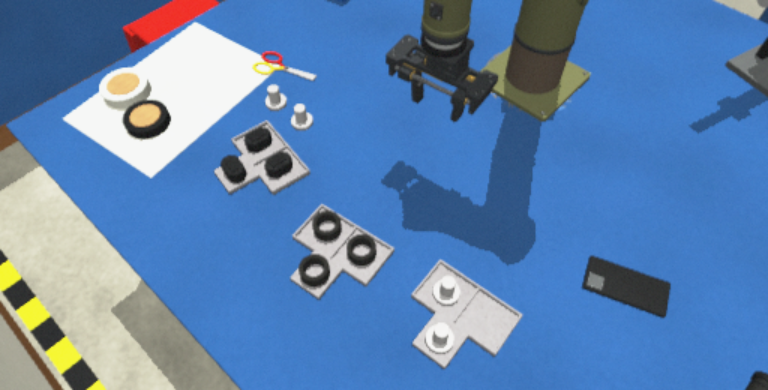

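View pics/top4.png

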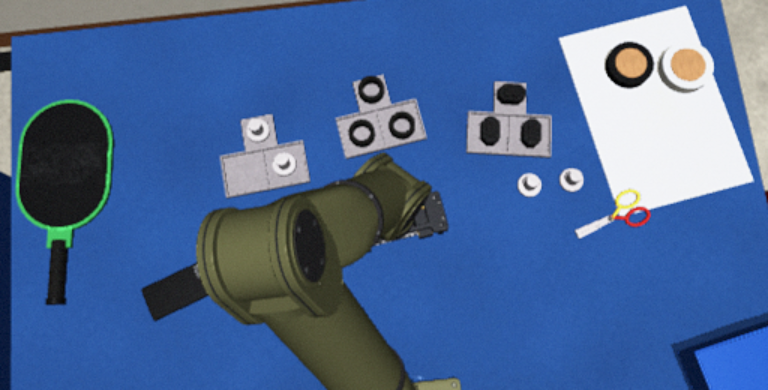

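All five parts stand centred in their pockets. The scissors (scene (285,67)) and phone ((627,286)) haven't moved, and the arm is clear of everything.

```bash
python3 -c "
from plant import r
print(r.finish_job())"
```

```text
the job is handed in; nothing more can be done
None
```

I sorted all five parts and handed the job in at about 32 s. `r.finish_job()` gives no verdict, so what follows is from my own checks.

- **Plug:** I took the one nearest the base, at about (0.38, -0.27), and put it in the -y pocket of the plug tray.
- **Caps and collars:** both caps went into the two cap tray pockets, and both collars into the two collar tray pockets.

**Last checks:** the final pictures from both cameras show every part upright, roughly central in its pocket, and released. The arm was clear, and the contact force was back to about 1 N. The network's positions were within about 13 mm of the pocket centres; the limit is 25 mm. The gripper closed to about the expected width on every part, within about 2 mm.

**Checks that disagreed or failed:**
- **Camera offset:** the two cameras differ by 3–5 mm in x, so I used values in between.
- **Second collar:** the top camera put it about 10 mm from where the scene camera did. A bounding-box centre is only a rough estimate, and the pictures show it well inside its pocket.
- **Scissors:** the network missed them in the last scene picture, but they show there, and the top camera found them within about 4 mm of the starting reading.
- **Phone:** in the last top picture the arm partly covered it, which shifted that reading by about 14 mm. The scene camera put it within about 5 mm of the start.

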